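# Count a used culture dish and push it off the ledge into the discard chute

### The arm

A 6-joint arm with a two-finger parallel gripper is mounted at the origin on a cart in front of the work surface, level with it; the furniture and walls round the work are solid. World frame = base frame: x ahead of the robot, y to its left, z up, the work surface at z = 0. Lengths are in m, angles in rad, forces in N, time in s.
With the tool pointing down it reaches from about 0.4 to 0.925 m from the base axis. Payload 12.5 kg.
Tool frame: the origin (TCP) lies midway between the tips of the shut fingers; the grasp point (between the pads) lies 19 mm behind it (grip_point_offset is the distance from the TCP to the grasp point, in m); y points along the fingers, z is the direction in which the jaws open and shut, and the axes are right-handed (so a half turn about y gives the same grasp; the last joint's range is limited). The gripper opens to 95 mm and grips with 3 to 60 N. Pads are 20 mm wide; open, the fingers measure 119 mm over their backs; the gripper's body (75 mm by 180 mm) begins 59 mm behind the grasp point.
Start: joints at [-1.335, 0.491, 1.559, -0, 1.092, -0.106], TCP at [0.21, -0.589, 0.215] pointing down, gripper open.
Joint ranges: [-3.1, 3.1], [-0.84, 2.19], [0.05, 2.79], [-1.13, 4.28], [0.06, 2.93], [-2.69, 2.69]. Speed limits (rad/s): [2.22, 2.22, 2.79, 3.14, 3.14, 3.14].

### API

Orientations are given as a 3x3 rotation matrix whose columns are the frame's x, y, z axes.
In Python, from bench import * gives the robot as it stands.
- The arm moves only by the tool jog_arm, never from a script. Its arguments are lists of equal length, an entry for each row: "xyz": the shift along the tool's x, y, z in cm, a list of three; "yaw": the turn about the tool's y in degrees. A call has 1 to 8 rows; each row is the pose to reach, as a shift and turn from the pose commanded when the call began, along the tool's axes at that moment; what a row does not reach only later rows make up. A row lasts 1/10 s, in which the tool goes at most 50 mm and 8.59 degrees, less where a joint would pass 70% of its speed; a pose out of reach is approached as far as the arm can. A call with a gripper value outside its range is refused whole. "grip" is the gripper command: -1 is fully open, 1 is shut, values between are in proportion, set as the call begins (left out, the last holds). The fingers move at their own pace and stop on an object; "squeeze" is the grip in N (left out, the last holds). Time passes only in rows, so rows that repeat a pose let the fingers close. It gives the time, the measured TCP pose, the force and the opening at its end, in the units of the state.
- sense(): the state, without advancing time (a new reading comes with each control period).
- grab_frame(name): name is "scene" or "top"; returns a dict with "color" (400x640x3 uint8, red, green, blue), "camera_matrix" (3x3 intrinsics, pixels), "R" (3x3) and "t" (3): a world point X has camera coordinates R X + t. Camera axes: x right, y down, z forward; pixel columns grow to the right and rows downward; lengths in m; the calibration is good to about 2 mm. A picture is of the moment at which its call begins. There is no depth.
- finish_job(): hands the job in, once; it reports no verdict.
Trained networks look in the newest picture that a camera, given by its name, has taken for a name from the list of things; names that differ only in an ending like _2 or _b are one class to them, and where a whole thing is asked for, a point or a joint stands for the part that bears it (a point fixed in the world has none). Each returns a list of dicts, best first, with "conf" (0 to 1); they miss things now and then, are a little off and sometimes report something else, mostly with a low value. They report only what shows in the picture. A call takes as long as a camera call. They do not tell look-alikes from the thing itself.
- search_frame(name, camera): "at" ([x, y, z] in m, in world coordinates, good to about 4 mm: the middle of the surface that is visible of it).
- regions_of(name, camera): "mask" (400x640 bool, what is visible of it).
- pinpoint(name, camera): "at" ([x, y, z] in m, in world coordinates, good to about 4 mm: a listed point, or the origin of a listed thing).
The state is a dict: "t": time; "joint_pos": joint angles; "dq": joint speeds; "joint_torque": joint torques, N m; "eef_pos": TCP position; "ee_rot": TCP orientation; "force": force on the tool from outside, world axes, zero at the start; "moment": the same for the moment, N m; "grip_width": finger opening in m.
Only numpy, scipy, OpenCV 4.12 (cv2) and the standard library are available. Lean on these libraries where they do the work, as an engineer would, in place of code of your own. Each camera call takes 0.05 s, during which the arm holds its last target.

### The job

Slide the used petri dish along the ledge until it presses in the yellow plunger of the counter and is counted, then push it off the edge of the ledge so that it drops down the orange chute into the grey collecting tray. The dish cracks easily: only push it, gently, never grip or lift it; hold the plunger about half way in for a moment and do not force it against its end. Leave the bottle and the beaker alone.

Things in the scene. Friction and masses are not known exactly. Their poses are not given: they have to be found in the camera images.
- station: White discard station, fixed. Origin: on the worktop under the middle of the ledge's open drop edge. z up, y along the ledge toward the counter, -x points out over the drop edge. It carries, from back to front, the ledge, an open gap 90 mm wide and the grey collecting tray. The points below are fixed to it and share its axes.
- edge_mid (a point): Middle of the ledge's drop edge, on its top, 120 mm above the worktop. The ledge is a flat dark plate, station x = 0 (the edge, no lip) to 125 mm, y = -180 to +180 mm, with no walls. A dish pushed off beside the chute falls into the gap.
- tray_mid (a point): Middle of the floor (z = 4 mm) of the grey collecting tray. Its outside spans station x = -210 to -90 mm and y = -180 to +180 mm; walls 4 mm thick, 45 mm high.
- chute_zone (a point): Orange chute on the drop edge, clamped anywhere with its midline at station y = 0 to 80 mm; this fixed point is only the middle of that span, the chute's true place is not measured: find it by feel or sight. Mouth 79 mm wide between 4 mm cheeks, whose tops are up to 8 mm above the ledge; its smooth floor leads over the gap into the tray.
- counter_zone (a point): The grey counter moves with the chute; this point too is only mid-span. Housing on the ledge, x = 16 to 82 mm, 48 to 84 mm beyond the chute midline in +y, 46 mm high. From its -y face stands out the yellow plunger plate: x = 21 to 77 mm, z = 123 to 135 mm, face 30.5 mm beyond the midline, so a dish just touching the unpressed plunger is centred on the chute.
- plunger (a joint): Counter's spring plunger: 0 m out, 0.008 m fully in (hard stop); pressed along the station's +y. It resists with 2 N at first, 4 N at 4 mm, 6 N at the end, then is rigid. A dish is counted when it is held pressing the plunger in by more than 3 mm for 0.2 s. Let go, it comes out again and pushes the dish back.
- dish: Used petri dish, closed, clear plastic, round, 61 mm in diameter, 15 mm high, 18 to 33 g, lying flat on the ledge toward the station's -y end. Origin: centre of its underside; z up. It slides on the ledge with well under 1 N. It cracks if the robot presses it with more than 15 N.
- bottle: Bystander: glass bottle with blue cap, 69 mm in diameter, 150 mm high, left of the station. Origin: centre of its underside.
- beaker: Bystander: small glass beaker, 60 mm in diameter, 92 mm high, right of the station. Origin: centre of its underside.
There are look-alikes about, which are no part of the job. What is shaped like the dish but blue or green is not meant.

How it is judged:
On the way:
1. the dish, pushed along the ledge by the robot, holds the counter's plunger in by more than 3 mm for 0.2 s (value of joint plunger above 0.003 m and contact force between dish and the fingers above 1 N and z of dish in the frame of station above 0.112 m), for 0.2 s.
At the end, for the whole second after the job is handed in: The dish lies at rest in the collecting tray: its origin inside the tray's outline (station x -210 to -95 mm, y within 180 mm) and lower than 50 mm over the worktop, speed under 0.02 m/s; the plunger is out again (under 2 mm) (x of dish in the frame of station between -0.21 and -0.095 m and y of dish in the frame of station between -0.18 and 0.18 m and z of dish in the frame of station below 0.05 m and linear speed of dish below 0.02 m/s and value of joint plunger below 0.002 m); the robot touches nothing.
It fails at once if the robot presses the dish with more than 15 N (it cracks) (contact force between dish and the fingers above 15 N or contact force between dish and the arm above 15 N).
It fails at once if the dish is lifted more than 20 mm above the ledge (z of dish in the frame of station above 0.14 m).
It fails at once if the bottle or the beaker is moved by more than 20 mm (distance of any of bottle, beaker from where it was at the start of the episode above 0.02 m).
It also fails if it takes over 58 s, if anything falls off the work surface, if the arm or the gripper's body presses on something with over 40 N, if the wrist force passes 120 N, or if a joint passes its speed limit or range.

## Working session

There is one attempt and no reset: what is moved stays moved. The work goes in short steps, Python scripts to look and compute and a tool call to move; the robot and the scene stay as the last step left them, time stands still between calls to the robot, and variables do not carry over. Pictures are saved under pics/ and viewed, and the job is handed in when it is done.

Besides the shell and the picture viewer there is one more tool, called after ">>>" as name(argument=value, ...), one argument or row to a line, values as JSON. jog_arm: Moves the arm, as the interface text tells. Its arguments: {"type":"object","properties":{"xyz":{"type":"array"},"yaw":{"type":"array"},"grip":{"type":"number"},"squeeze":{"type":"number"}},"required":["xyz","yaw"]}

```bash
mkdir -p pics; ls; python3 - <<'E'
from bench import *
import cv2,numpy as np
s=sense();print(s)
for c in("scene","top"):
    f=grab_frame(c);cv2.imwrite(f"pics/{c}0.png",f["color"][:,:,::-1]);print(c,f["R"].tolist(),f["t"],f["camera_matrix"].tolist())
    for n in("dish","bottle","beaker","edge_mid","tray_mid","chute_zone","counter_zone","station"):
        print(n,[(np.round(d["at"],4).tolist(),round(d["conf"],2)) for d in pinpoint(n,c)])
    for n in("chute_zone","plunger","dish"):
        print("s",n,[(np.round(d["at"],4).tolist(),round(d["conf"],2)) for d in search_frame(n,c)])
E
```

```text
pics
{'t': 0.0, 'joint_pos': array([-1.33460030e+00,  4.91558472e-01,  1.55943436e+00,  1.13710256e-05,
        1.09168513e+00, -1.05564242e-01]), 'dq': array([-0.00061419,  0.00149375, -0.0002025 ,  0.00059804,  0.00012451,
        0.00020523]), 'joint_torque': array([-2.48576362e-03, -6.12656736e+01, -2.58184290e+01,  6.91674650e-02,
        4.83084668e-02, -9.11652569e-05]), 'eef_pos': array([ 0.20945671, -0.58861076,  0.21406762]), 'ee_rot': array([[-9.42167953e-01, -2.44158114e-04,  3.35141000e-01],
       [-3.35141065e-01,  1.05753630e-03, -9.42167367e-01],
       [-1.24385964e-04, -9.99999411e-01, -1.07820422e-03]]), 'force': array([ 0.33302136,  0.05953131, -0.1576024 ]), 'moment': array([ 0.02345947, -0.02874436,  0.01069069]), 'grip_width': 0.0949789053940068}
scene [[0.8653148050937766, -0.5012109757250033, 0.004224440591287404], [-0.2702617165331995, -0.4736577449078894, -0.8382165264806591], [0.4221242621101607, 0.7241794656724002, -0.5453211978608474]] [-0.4388568   0.21898427  1.52220921] [[449.678645480478, 0.0, 312.2319335803915], [0.0, 449.678645480478, 193.23623472
[... 879 characters left out ...]
13876053479623, 0.0, 314.0710073047131], [0.0, 371.13876053479623, 203.35028527976928], [0.0, 0.0, 1.0]]
dish [([0.3509, -0.4775, -0.0016], 0.83), ([0.6253, -0.1724, 0.1188], 0.81), ([0.6828, -0.3238, 0.0005], 0.61)]
bottle [([0.5712, 0.3882, 0.0003], 0.57)]
beaker [([0.5011, -0.3703, 0.0], 0.65)]
edge_mid [([0.5273, -0.0553, 0.1148], 0.92)]
tray_mid [([0.3826, -0.101, 0.0054], 0.63)]
chute_zone [([0.5142, -0.0186, 0.1161], 0.81)]
counter_zone [([0.5593, -0.0065, 0.1174], 0.92)]
station []
s chute_zone [([0.4903, -0.0704, 0.0451], 0.82)]
s plunger [([0.5499, 0.0225, 0.1252], 0.4), ([0.4913, -0.0721, 0.0457], 0.23)]
s dish [([0.6188, -0.1722, 0.1339], 0.84), ([0.6798, -0.3269, 0.0194], 0.63)]
```

View pics/scene0.png

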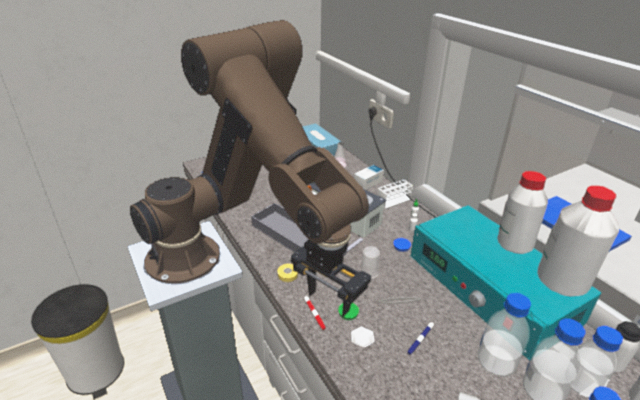

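View pics/top0.png

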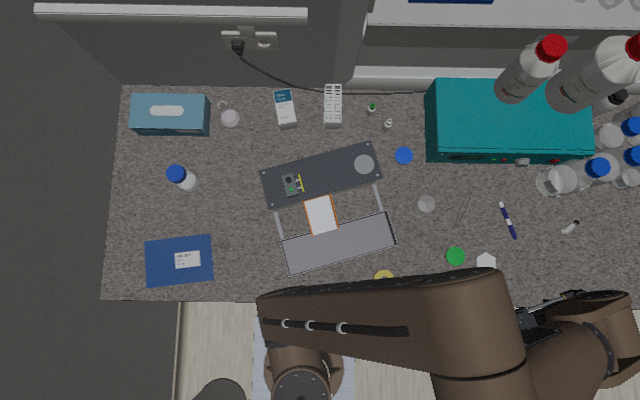

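The top view shows the ledge around (320,172), the counter with yellow plunger at (293,184), the chute at (321,213), the tray at (338,243), the beaker at (427,204) and the bottle at (180,176). There are four dish-like things: clear at (364,164) on the ledge, blue at (404,155), green at (455,256) and white at (486,262). Only the clear one lies on the ledge, so it fits. I'll confirm that in a crop.

```bash
python3 - <<'E'
import cv2
im=cv2.imread("pics/top0.png")
cv2.imwrite("pics/crop0.png",cv2.resize(im[135:285,250:410],None,fx=5,fy=5,interpolation=cv2.INTER_CUBIC)[:600,:800])
cv2.imwrite("pics/crop0.png",cv2.resize(im[135:255,250:410],None,fx=5,fy=5,interpolation=cv2.INTER_CUBIC))
E
```

```text
(no output)
```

View pics/crop0.png

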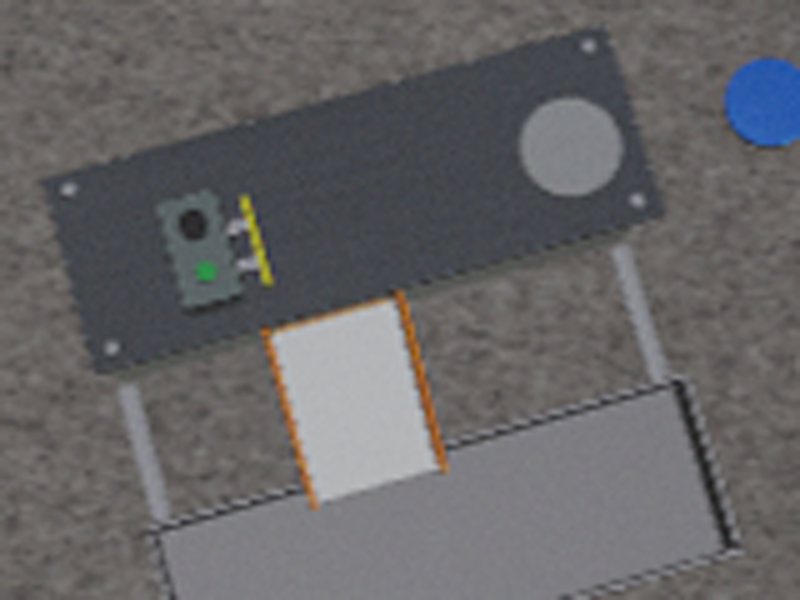

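```bash
cat > h.py <<'E'
from bench import *
import numpy as np,cv2
K=np.array([[371.13876,0,314.071007],[0,371.13876,203.350285],[0,0,1]])
R=np.array([[0.017086087480828464,-0.9998501055297214,0.002798586572217021],[-0.9880811386572832,-0.01731310001416539,-0.1529572489214753],[0.1529827736848961,-0.00015178967100801108,-0.9882288438998182]]);t=np.array([-0.03452291,0.50963087,1.15454573])
def ray(u,v,z):
    d=R.T@np.linalg.inv(K)@[u,v,1];c=-R.T@t
    return c+d*(z-c[2])/d[2]
def crop(c,off=(250,135),s=5): return ((c[0]+.5)/s-.5+off[0],(c[1]+.5)/s-.5+off[1])
E
python3 - <<'E'
from h import *
from scipy.optimize import least_squares
C=[(42,182),(605,28),(663,213),(98,372)]
S=np.array([(.125,.18),(.125,-.18),(0,-.18),(0,.18)])
W=np.array([ray(*crop(c),.12)[:2] for c in C])
def f(p):
    c,s=np.cos(p[2]),np.sin(p[2]);return S@np.array([[c,s],[-s,c]])+p[:2]
r=least_squares(lambda p:(f(p)-W).ravel(),[.53,-.06,-.2]);print(r.x,np.round(r.fun*1000,1))
p=r.x;c,s=np.cos(p[2]),np.sin(p[2]);M=np.array([[c,-s],[s,c]])
def st(q):return np.round(M.T@(np.array(q)[:2]-p[:2])*1000,1)
for n,cc,z in[("dish",(571,147),.135),("chuteL",(266,330),.128),("chuteR",(401,292),.128),("plT",(244,197),.135),("plB",(267,284),.135),("house+y,front",(186,310),.166),("hous back +y",(155,205),.166),("hous back -y",(210,188),.166)]:
    print(n,st(ray(*crop(cc),z)), ray(*crop(cc),z).round(4))
E
```

```text
[ 0.52799332 -0.06139793  0.29535507] [ 1.1  1.   2.6 -0.9 -1.1 -2.8 -2.6  2.7]
dish [  53.2 -133. ] [ 0.6176 -0.1731  0.135 ]
chuteL [-2.6 73.4] [0.5041 0.008  0.128 ]
chuteR [ -2.6 -10.4] [ 0.5285 -0.0721  0.128 ]
plT [77.4 64.4] [0.5834 0.0227 0.135 ]
plB [22.7 65.4] [0.5307 0.0078 0.135 ]
house+y,front [ 15.  115.2] [0.5088 0.0531 0.166 ]
hous back +y [ 79.6 116.1] [0.5704 0.0729 0.166 ]
hous back -y [80.6 82.7] [0.581  0.0412 0.166 ]
```

The crop shows the clear grey dish at crop (571,147), which is (364,164) in the full picture, on the ledge. It's neither blue nor green, so it's the one meant. The chute midline comes out at about station y = 32 mm and the dish at about (53, -133) mm. I'll push with the fingers about 30 mm apart, as a two-point cradle.

```bash
cat >> h.py <<'E'
P=np.array([0.52799,-0.06140]);TH=0.29536
M=np.array([[np.cos(TH),-np.sin(TH)],[np.sin(TH),np.cos(TH)]])
def go(sx,sy,z,zang,):  # station mm, z m, tool-z angle in station deg
    s=sense();Rt=s["ee_rot"];w=np.r_[P+M@[sx/1000,sy/1000],z]
    d=Rt.T@(w-s["eef_pos"])*100
    cur=np.degrees(np.arctan2(Rt[1,2],Rt[0,2])-TH);a=(zang-cur+180)%360-180
    print("t",round(s["t"],2),"shift",d.round(2),"yaw",round(-a,2))
def where():
    s=sense();q=M.T@(s["eef_pos"][:2]-P)*1000;f=M.T@s["force"][:2]
    print("t",round(s["t"],2),"st",q.round(1),"z",s["eef_pos"][2].round(4),"F",f.round(2),s["force"][2].round(2),"w",s["grip_width"].round(4),"tz",np.degrees(np.arctan2(s["ee_rot"][1,2],s["ee_rot"][0,2])-TH).round(1),"q",s["joint_pos"].round(2))
E
python3 -c "
from h import *
go(53,-200,.2145,0);where()"
```

```text
t 1.2 shift [-5.205e+01  1.000e-02 -1.880e+01] yaw -87.34Traceback (most recent call last):
  File "<string>", line 3, in <module>
    go(53,-200,.2145,0);where()
                        ~~~~~^^
  File "h.py", line 18, in where
    print("t",round(s["t"],2),"st",q.round(1),"z",s["eef_pos"][2].round(4),"F",f.round(2),s["force"][2].round(2),"w",s["grip_width"].round(4),"tz",np.degrees(np.arctan2(s["ee_rot"][1,2],s["ee_rot"][0,2])-TH).round(1),"q",s["joint_pos"].round(2))
                                                                                                                     ^^^^^^^^^^^^^^^^^^^^^
AttributeError: 'float' object has no attribute 'round'
```

>>> jog_arm(
  xyz=[
    [-52,0,-18.8],
    [-52,0,-18.8],
    [-52,0,-18.8],
    [-52,0,-18.8],
    [-52,0,-18.8],
    [-52,0,-18.8],
    [-52,0,-18.8],
    [-52,0,-18.8],
  ],
  yaw=[-87.3,-87.3,-87.3,-87.3,-87.3,-87.3,-87.3,-87.3],
  grip=0.37,
)

```text
t: 2.0
eef_pos: [0.5198, -0.3331, 0.2148]
ee_rot: [[-0.023, 0.0, 1.0], [-1.0, -0.0, -0.023], [0.0, -1.0, 0.0]]
force: [0.8, -1.8, 0.1]
grip_width: 0.037
```

```bash
sed -i 's/\["grip_width"\].round(4)/["grip_width"]/' h.py; python3 -c "
from h import *
where();go(53,-200,.2145,0)"
```

```text
t 2.0 st [ -86.9 -257.5] z 0.2148 F [ 0.2  -1.98] 0.15 w 0.03701113896839232 tz -18.2 q [-0.68  0.48  1.58 -0.    1.08 -0.65]
t 2.0 shift [-9.84  0.03 11.49] yaw -18.23
```

>>> jog_arm(
  xyz=[
    [-9.8,0,11.5],
    [-9.8,0,11.5],
    [-9.8,0,11.5],
    [-9.8,0,11.5],
    [-9.8,0,11.5],
  ],
  yaw=[-18.2,-18.2,-18.2,-18.2,-18.2],
)

```text
t: 2.5
eef_pos: [0.6365, -0.239, 0.2141]
ee_rot: [[0.286, -0.001, 0.958], [-0.958, 0.0, 0.286], [-0.0, -1.0, -0.001]]
force: [-0.8, 0.0, -0.8]
grip_width: 0.0298
```

```bash
python3 - <<'E'
from h import *
where()
f=grab_frame("top");cv2.imwrite("pics/t1.png",cv2.resize(f["color"][135:255,250:410,::-1],None,fx=5,fy=5,interpolation=cv2.INTER_CUBIC))
f=grab_frame("scene");cv2.imwrite("pics/s1.png",cv2.resize(f["color"][120:320,240:500,::-1],None,fx=3,fy=3))
where();go(53,-200,.127,0)
E
```

```text
t 2.5 st [  52.1 -201.5] z 0.2141 F [-0.75  0.27] -0.84 w 0.029828944667714335 tz -0.3 q [-0.46  0.57  1.41 -0.    1.16 -0.75]
t 2.6 st [  50.6 -202.7] z 0.2145 F [-0.33  0.33] -0.1 w 0.030223392470854274 tz -0.4 q [-0.46  0.57  1.41 -0.    1.16 -0.75]
t 2.6 shift [-0.27  8.75  0.24] yaw -0.43
```

View pics/t1.png

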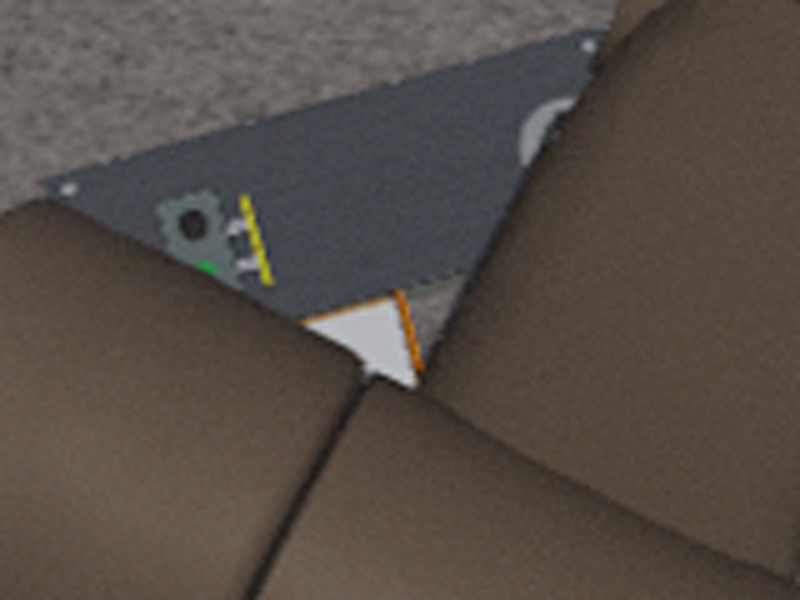

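View pics/s1.png

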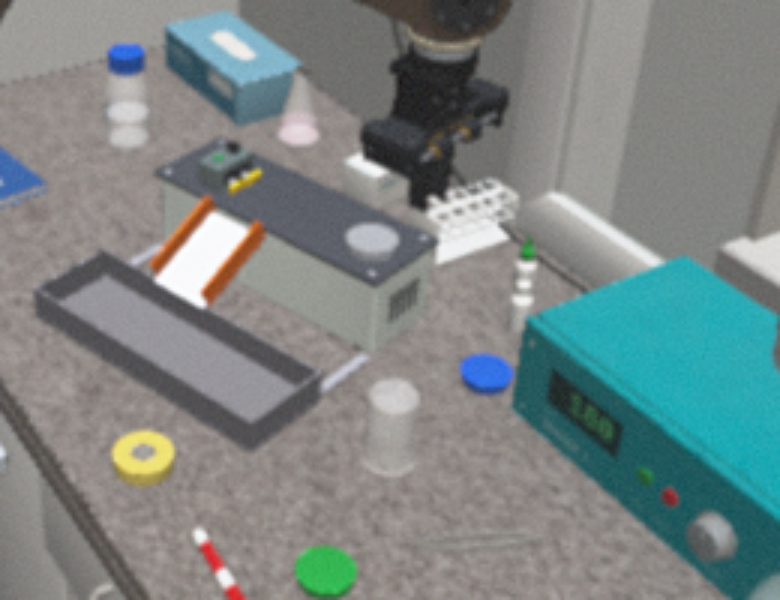

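The scene crop shows the dish at crop (372,240), the gripper above the ledge's -y end, and the chute and tray clear. I'll lower just past the ledge end.

>>> jog_arm(
  xyz=[
    [-0.3,4.5,0.25],
    [-0.3,8.75,0.25],
    [-0.3,8.75,0.25],
    [-0.3,8.75,0.25],
  ],
  yaw=[-0.4,-0.4,-0.4,-0.4],
)

```text
t: 3.0
eef_pos: [0.6373, -0.2376, 0.1281]
ee_rot: [[0.29, -0.0, 0.957], [-0.957, -0.0, 0.29], [-0.0, -1.0, -0.0]]
force: [-0.7, -0.6, 0.1]
grip_width: 0.0298
```

```bash
python3 - <<'E'
from h import *
f=grab_frame("scene");cv2.imwrite("pics/s2.png",cv2.resize(f["color"][150:250,300:430,::-1],None,fx=6,fy=6,interpolation=cv2.INTER_CUBIC))
for n in("dish",): print([(np.round(d["at"],4).tolist(),(M.T@(np.array(d["at"])[:2]-P)*1000).round(1),round(d["conf"],2)) for d in pinpoint(n,"scene")])
where();go(53,-172,.127,0)
E
```

```text
[([0.3518, -0.4801, 0.0019], array([-290.4, -349.3]), 0.88), ([0.3775, -0.1055, 0.0065], array([-156.8,    1.6]), 0.67), ([0.5293, -0.0605, 0.1159], array([1.5, 0.5]), 0.62), ([0.6833, -0.3228, -0.0026], array([  72.5, -295.3]), 0.61), ([0.6196, -0.1715, 0.1209], array([  55.6, -132. ]), 0.6)]
t 3.1 st [  54.3 -200.7] z 0.1298 F [0.42 0.04] 0.47 w 0.029704983866679115 tz -0.0 q [-0.45  0.65  1.5  -0.    0.99 -0.75]
t 3.1 shift [-2.87  0.27 -0.13] yaw -0.04
```

View pics/s2.png

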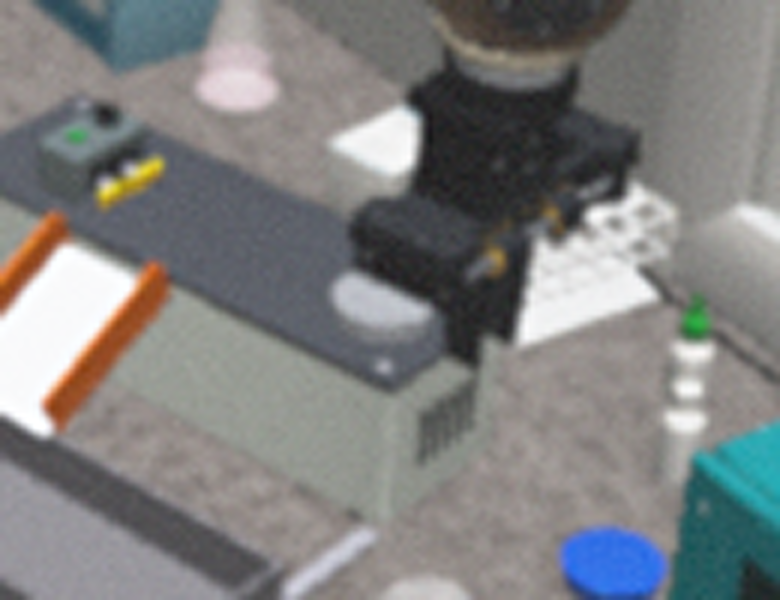

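The fingers stand just behind the dish, at crop (490,300), with the dish at (385,300). Now I'll start the gentle push along +y, which is -x in the tool frame.

>>> jog_arm(
  xyz=[
    [-1.0,0.25,-0.1],
    [-2.0,0.25,-0.1],
    [-2.5,0.25,-0.1],
    [-3.0,0.25,-0.1],
    [-3.5,0.25,-0.1],
    [-4.2,0.25,-0.1],
    [-5.0,0.25,-0.1],
    [-5.7,0.25,-0.1],
  ],
  yaw=[0,0,0,0,0,0,0,0],
)

```text
t: 3.9
eef_pos: [0.6199, -0.1815, 0.1246]
ee_rot: [[0.291, -0.0, 0.957], [-0.957, -0.0, 0.291], [-0.0, -1.0, -0.0]]
force: [0.2, 0.1, 0.0]
grip_width: 0.0299
```

```bash
python3 - <<'E'
from h import *
f=grab_frame("scene");cv2.imwrite("pics/s3.png",cv2.resize(f["color"][150:250,300:430,::-1],None,fx=6,fy=6,interpolation=cv2.INTER_CUBIC))
where();go(53,-40,.127,0)
E
```

```text
t 3.95 st [  53.  -140.7] z 0.1246 F [ 0.27 -0.24] -0.62 w 0.030033137665496527 tz 0.0 q [-0.39  0.61  1.6   0.    0.93 -0.68]
t 3.95 shift [-1.008e+01 -2.300e-01  1.000e-02] yaw 0.05
```

View pics/s3.png

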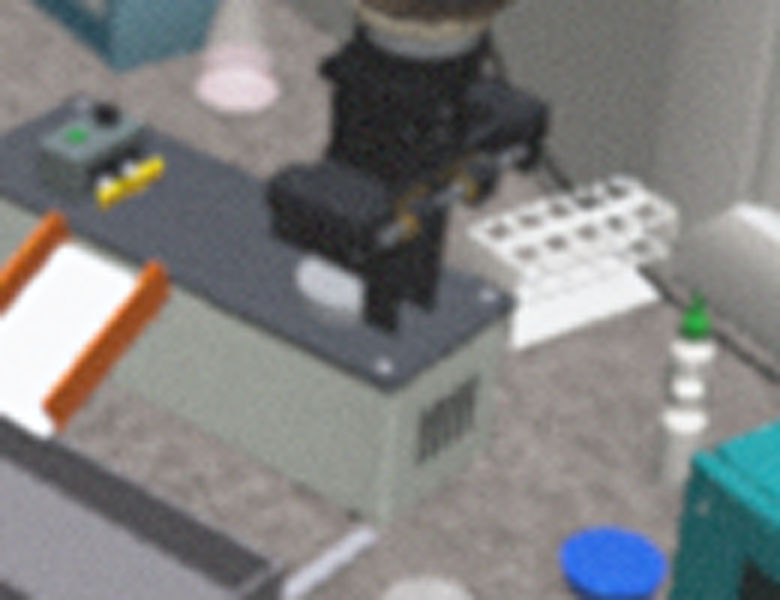

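The dish moved along in the cradle, at crop (335,290). I'll carry on.

>>> jog_arm(
  xyz=[
    [-0.7,-0.1,0],
    [-1.7,-0.15,0],
    [-3.0,-0.15,0],
    [-4.5,-0.15,0],
    [-6.0,-0.15,0],
    [-7.5,-0.15,0],
    [-8.7,-0.15,0],
    [-9.5,-0.15,0],
  ],
  yaw=[0,0,0,0,0,0,0,0],
)

```text
t: 4.75
eef_pos: [0.5921, -0.09, 0.1262]
ee_rot: [[0.292, 0.0, 0.956], [-0.956, -0.0, 0.292], [0.0, -1.0, -0.0]]
force: [0.6, -0.3, 0.7]
grip_width: 0.0298
```

```bash
python3 - <<'E'
from h import *
f=grab_frame("scene");cv2.imwrite("pics/s4.png",cv2.resize(f["color"][150:250,300:430,::-1],None,fx=6,fy=6,interpolation=cv2.INTER_CUBIC))
where();go(53,-12,.126,0)
E
```

```text
t 4.8 st [ 53.  -45.4] z 0.1262 F [-0.58  0.55] 0.66 w 0.030126916509944094 tz 0.1 q [-0.26  0.55  1.72  0.    0.87 -0.56]
t 4.8 shift [-3.34  0.02  0.01] yaw 0.07
```

View pics/s4.png

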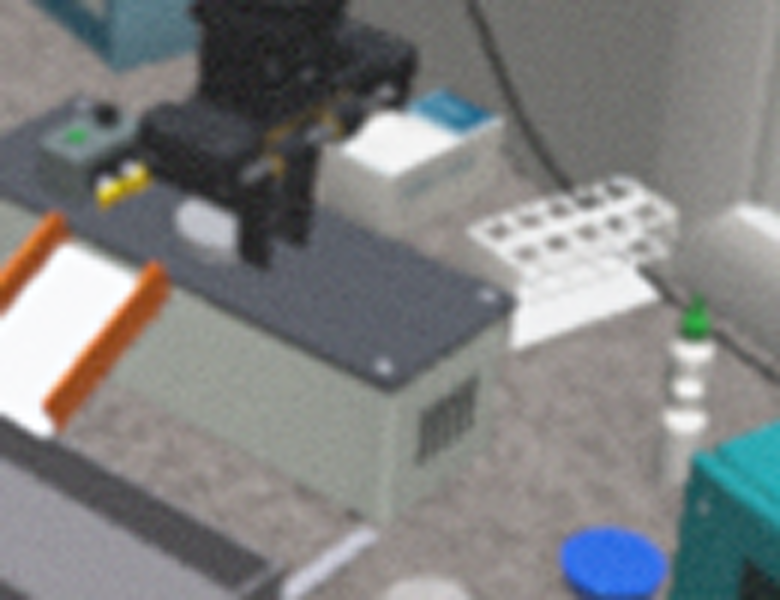

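>>> jog_arm(
  xyz=[
    [-0.6,0,0],
    [-1.3,0,0],
    [-2.0,0,0],
    [-2.6,0,0],
    [-3.0,0,0],
    [-3.3,0,0],
    [-3.3,0,0],
  ],
  yaw=[0,0,0,0,0,0,0],
)

```text
t: 5.5
eef_pos: [0.5827, -0.0594, 0.1261]
ee_rot: [[0.292, -0.0, 0.957], [-0.957, -0.0, 0.292], [0.0, -1.0, -0.0]]
force: [-0.3, -0.3, 0.6]
grip_width: 0.0305
```

```bash
python3 - <<'E'
from h import *
f=grab_frame("scene");cv2.imwrite("pics/s5.png",cv2.resize(f["color"][150:250,300:430,::-1],None,fx=6,fy=6,interpolation=cv2.INTER_CUBIC))
where()
E
```

```text
t 5.55 st [ 53.  -14.3] z 0.1261 F [ 0.01 -0.32] 0.81 w 0.029724544793946678 tz 0.0 q [-0.21  0.54  1.75 -0.    0.85 -0.51]
```

View pics/s5.png

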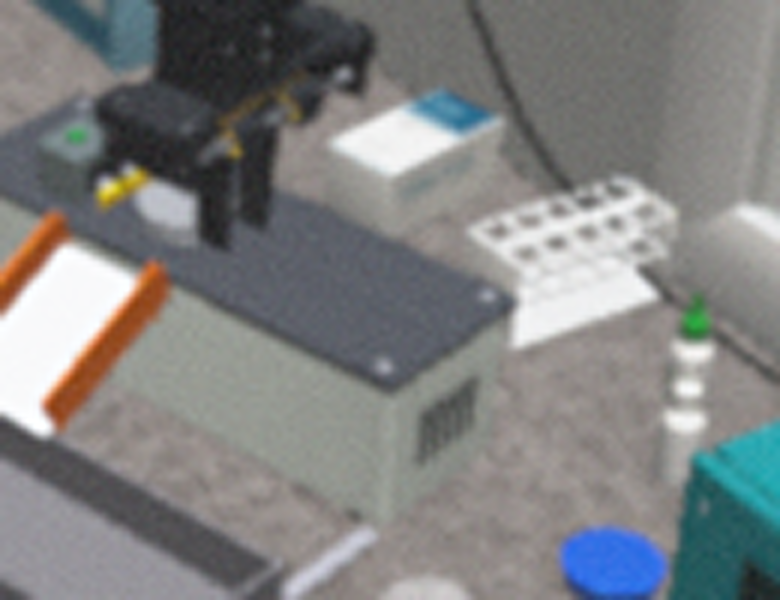

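The dish is almost on the plunger. From here I'll creep in 1–2 mm steps and watch the force.

>>> jog_arm(
  xyz=[
    [-0.15,0,0],
    [-0.3,0,0],
    [-0.45,0,0],
    [-0.6,0,0],
    [-0.6,0,0],
  ],
  yaw=[0,0,0,0,0],
)

```text
t: 6.05
eef_pos: [0.581, -0.0538, 0.1261]
ee_rot: [[0.291, -0.0, 0.957], [-0.957, -0.0, 0.291], [0.0, -1.0, -0.0]]
force: [0.1, -0.2, 0.5]
grip_width: 0.0299
```

```bash
python3 -c "
from h import *
where()"
```

```text
t 6.05 st [52.9 -8.2] z 0.1261 F [ 0.02 -0.26] 0.5 w 0.029931368602026304 tz 0.0 q [-0.21  0.54  1.76 -0.    0.85 -0.5 ]
```

>>> jog_arm(
  xyz=[
    [-0.1,0,0],
    [-0.2,0,0],
    [-0.3,0,0],
    [-0.3,0,0],
  ],
  yaw=[0,0,0,0],
)

```text
t: 6.45
eef_pos: [0.5801, -0.051, 0.1261]
ee_rot: [[0.291, -0.0, 0.957], [-0.957, -0.0, 0.291], [0.0, -1.0, -0.0]]
force: [0.2, 0.1, -0.9]
grip_width: 0.0305
```

```bash
python3 -c "
from h import *
where()"
```

```text
t 6.45 st [52.9 -5.2] z 0.1261 F [0.19 0.04] -0.86 w 0.03045781707676298 tz 0.0 q [-0.2   0.53  1.76 -0.    0.85 -0.5 ]
```

>>> jog_arm(
  xyz=[
    [-0.1,0,0],
    [-0.2,0,0],
    [-0.2,0,0],
  ],
  yaw=[0,0,0],
)

```text
t: 6.75
eef_pos: [0.5796, -0.0491, 0.1261]
ee_rot: [[0.291, 0.0, 0.957], [-0.957, -0.0, 0.291], [0.0, -1.0, 0.0]]
force: [-1.6, 0.3, -0.4]
grip_width: 0.03
```

```bash
python3 -c "
from h import *
where()"
```

```text
t 6.75 st [53.  -3.3] z 0.1261 F [-1.4   0.77] -0.38 w 0.03002384629353368 tz 0.0 q [-0.2   0.53  1.76 -0.    0.85 -0.49]
```

>>> jog_arm(
  xyz=[
    [-0.1,0,0],
    [-0.2,0,0],
    [-0.2,0,0],
  ],
  yaw=[0,0,0],
)

```text
t: 7.05
eef_pos: [0.5791, -0.0474, 0.1262]
ee_rot: [[0.291, 0.0, 0.957], [-0.957, -0.0, 0.291], [0.001, -1.0, 0.0]]
force: [0.5, -3.1, -0.0]
grip_width: 0.0304
```

```bash
python3 -c "
from h import *
where()
f=grab_frame('scene');cv2.imwrite('pics/s6.png',cv2.resize(f['color'][160:200,300:350,::-1],None,fx=14,fy=14,interpolation=cv2.INTER_CUBIC))
for i in range(4): grab_frame('scene');where()
"
```

```text
t 7.05 st [53.  -1.5] z 0.1262 F [-0.43 -3.06] -0.04 w 0.03038932762563338 tz 0.0 q [-0.2   0.53  1.76 -0.    0.85 -0.49]
t 7.15 st [53.  -1.5] z 0.1262 F [-0.25 -3.39] 0.11 w 0.030077316669294075 tz 0.0 q [-0.2   0.53  1.76 -0.    0.85 -0.49]
t 7.2 st [53.  -1.5] z 0.1262 F [ 0.31 -2.24] -0.59 w 0.030093785848927253 tz 0.0 q [-0.2   0.53  1.76 -0.    0.85 -0.49]
t 7.25 st [53.  -1.5] z 0.1262 F [-0.04 -3.78] -0.01 w 0.030081603441425495 tz 0.0 q [-0.2   0.53  1.76 -0.    0.85 -0.49]
t 7.3 st [53.  -1.5] z 0.1262 F [ 0.1 -3.6] -0.14 w 0.029925405535503876 tz 0.0 q [-0.2   0.53  1.76 -0.    0.85 -0.49]
```

View pics/s6.png

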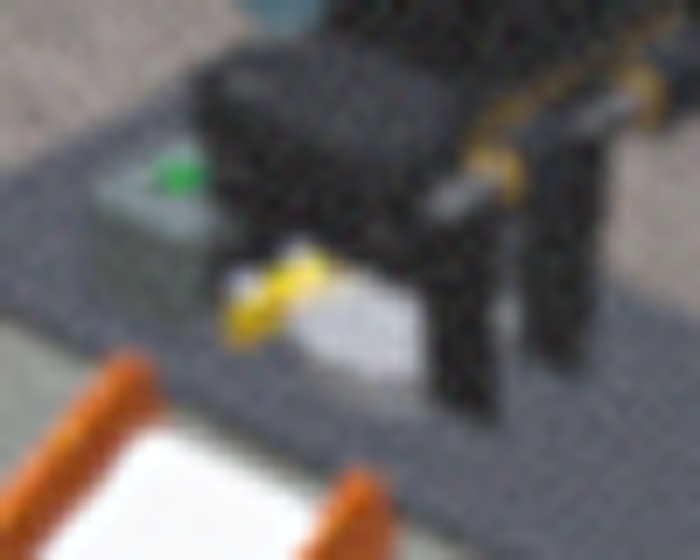

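Contact: the dish is on the plunger and the mean force is about 3.2 N, so it's pressed in about 2–2.5 mm. I'll go 2 mm further and hold.

>>> jog_arm(
  xyz=[
    [-0.1,0,0],
    [-0.2,0,0],
    [-0.2,0,0],
    [-0.2,0,0],
    [-0.2,0,0],
    [-0.2,0,0],
  ],
  yaw=[0,0,0,0,0,0],
)

```text
t: 7.9
eef_pos: [0.5785, -0.0455, 0.1261]
ee_rot: [[0.291, 0.0, 0.957], [-0.957, -0.0, 0.291], [0.0, -1.0, 0.0]]
force: [1.1, -4.0, -0.8]
grip_width: 0.0299
```

```bash
python3 -c "
from h import *
where()
f=grab_frame('scene');cv2.imwrite('pics/s7.png',cv2.resize(f['color'][160:200,300:350,::-1],None,fx=14,fy=14,interpolation=cv2.INTER_CUBIC))
F=[]
for i in range(10):
  grab_frame('scene');F.append(M.T@sense()['force'][:2])
print(np.mean(F,0));where()
"
```

```text
t 7.9 st [53.   0.6] z 0.1261 F [-0.12 -4.11] -0.76 w 0.02987196813416165 tz 0.0 q [-0.19  0.53  1.76 -0.    0.85 -0.49]
[-0.02604333 -3.64490957]
t 8.45 st [52.9  0.6] z 0.1261 F [-0.29 -3.13] -0.39 w 0.02993459823323499 tz 0.0 q [-0.19  0.53  1.76 -0.    0.85 -0.49]
```

View pics/s7.png

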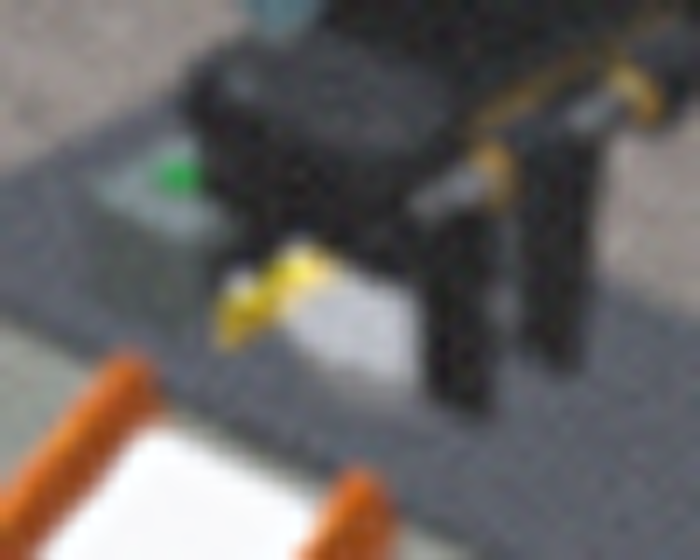

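The mean force is 3.65 N, about 3.3 mm in, which is marginal. I'll go 1.2 mm more and hold.

>>> jog_arm(
  xyz=[
    [-0.06,0,0],
    [-0.12,0,0],
    [-0.12,0,0],
    [-0.12,0,0],
    [-0.12,0,0],
  ],
  yaw=[0,0,0,0,0],
)

```text
t: 8.95
eef_pos: [0.5781, -0.0443, 0.1261]
ee_rot: [[0.291, 0.0, 0.957], [-0.957, -0.0, 0.291], [0.0, -1.0, -0.0]]
force: [2.0, -4.5, 0.5]
grip_width: 0.0298
```

```bash
python3 -c "
from h import *
where()
F=[]
for i in range(14):
  grab_frame('scene');F.append(M.T@sense()['force'][:2])
print(np.mean(F,0),np.std(F,0));where()
"
```

```text
t 8.95 st [52.9  1.8] z 0.1261 F [ 0.58 -4.86] 0.5 w 0.029780101790934026 tz 0.0 q [-0.19  0.53  1.77 -0.    0.85 -0.49]
[ 0.03964414 -4.09209982] [0.38587377 0.5623003 ]
t 9.65 st [52.9  1.8] z 0.1261 F [-0.11 -4.22] 0.62 w 0.02993942006093639 tz 0.0 q [-0.19  0.53  1.77 -0.    0.85 -0.49]
```

The force averages 4.1 N, so the plunger is about 4 mm in, held for more than 0.7 s. I'll back off slowly so the dish follows the plunger out.

>>> jog_arm(
  xyz=[
    [0.1,0,0],
    [0.2,0,0],
    [0.3,0,0],
    [0.4,0,0],
    [0.5,0,0],
    [0.7,0,0],
    [1.5,0,0],
    [3.0,0,0],
  ],
  yaw=[0,0,0,0,0,0,0,0],
)

```text
t: 10.45
eef_pos: [0.5869, -0.0731, 0.1261]
ee_rot: [[0.292, -0.0, 0.956], [-0.956, 0.0, 0.292], [-0.0, -1.0, -0.0]]
force: [0.2, 0.2, 0.0]
grip_width: 0.0301
```

>>> jog_arm(
  xyz=[
    [1.5,0,0],
    [1.5,-3,0],
    [1.5,-7,0],
    [1.5,-7,0],
  ],
  yaw=[0,0,0,0],
)

```text
t: 10.85
eef_pos: [0.5933, -0.0891, 0.2007]
ee_rot: [[0.29, 0.007, 0.957], [-0.957, -0.002, 0.29], [0.004, -1.0, 0.006]]
force: [0.8, 1.0, 0.1]
grip_width: 0.0299
```

```bash
python3 -c "
from h import *
where()
f=grab_frame('scene');cv2.imwrite('pics/s8.png',cv2.resize(f['color'][150:250,300:430,::-1],None,fx=6,fy=6,interpolation=cv2.INTER_CUBIC))
print([(np.round(d['at'],4).tolist(),(M.T@(np.array(d['at'])[:2]-P)*1000).round(1),round(d['conf'],2)) for d in pinpoint('dish','scene')])
f=grab_frame('top');cv2.imwrite('pics/t8.png',cv2.resize(f['color'][135:255,250:410,::-1],None,fx=5,fy=5,interpolation=cv2.INTER_CUBIC))
go(115,32,.196,-90)
"
```

```text
t 10.85 st [ 54.4 -45.5] z 0.2007 F [1.1 0.7] 0.1 w 0.029894412698894996 tz -0.0 q [-0.26  0.47  1.64 -0.    1.02 -0.55]
[([0.6828, -0.3206, -0.0052], array([  72.7, -293. ]), 0.59), ([0.3494, -0.4819, 0.0033], array([-293.3, -350.3]), 0.53), ([0.5722, -0.0124, 0.1218], array([56.6, 34. ]), 0.42)]
t 11.0 shift [-7.59 -0.03  6.24] yaw 89.98
```

View pics/s8.png

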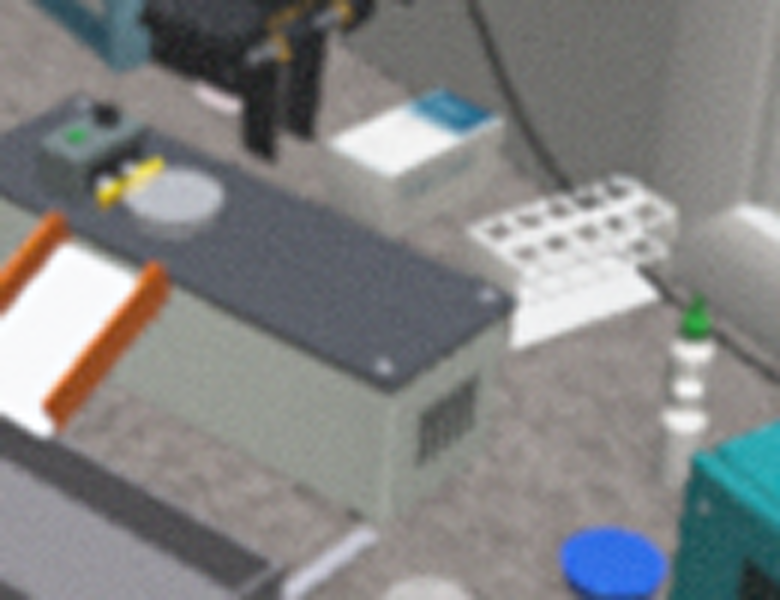

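View pics/t8.png

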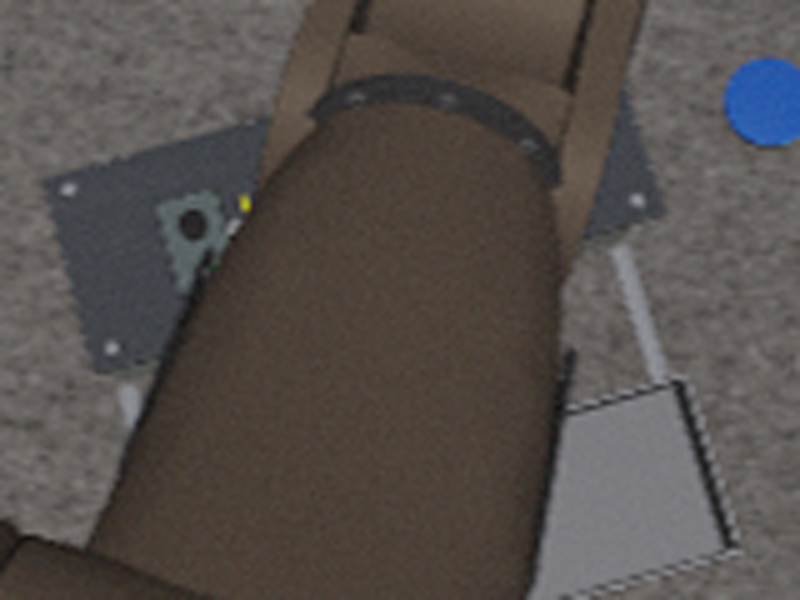

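The plunger is out again. The dish is free at crop (175,200), about station (54, 34), in front of the chute mouth. Next I'll move to the back side with the tool turned 90°.

>>> jog_arm(
  xyz=[
    [-7.6,0,6.2],
    [-7.6,0,6.2],
    [-7.6,0,6.2],
    [-7.6,0,6.2],
    [-7.6,0,6.2],
    [-7.6,0,6.2],
    [-7.6,0,6.2],
    [-7.6,0,6.2],
  ],
  yaw=[90,90,90,90,90,90,90,90],
  grip=0.5,
)

```text
t: 11.8
eef_pos: [0.628, 0.0032, 0.1945]
ee_rot: [[-0.781, -0.002, 0.624], [-0.624, 0.0, -0.781], [0.002, -1.0, -0.002]]
force: [-0.0, -0.1, 0.2]
grip_width: 0.0235
```

```bash
python3 -c "
from h import *
where();go(115,32.5,.197,-90)"
```

```text
t 11.8 st [114.5  32.7] z 0.1945 F [-0.05 -0.07] 0.24 w 0.02348185773475324 tz -68.3 q [-0.1   0.52  1.57 -0.    1.06  0.8 ]
t 11.8 shift [-0.04 -0.25  0.03] yaw 21.68
```

>>> jog_arm(
  xyz=[
    [0,0,0],
    [0,0,0],
    [0,0,0],
    [0,0,0],
  ],
  yaw=[21.6,21.6,21.6,21.6],
)

```text
t: 12.2
eef_pos: [0.6281, 0.0032, 0.1947]
ee_rot: [[-0.955, -0.002, 0.297], [-0.297, 0.0, -0.955], [0.002, -1.0, -0.001]]
force: [0.1, -0.2, 0.7]
grip_width: 0.0238
```

```bash
python3 -c "
from h import *
where();go(115,32.5,.127,-90)"
```

```text
t 12.2 st [114.5  32.6] z 0.1947 F [-0.01 -0.22] 0.71 w 0.02378002444214568 tz -89.6 q [-0.1   0.52  1.57 -0.    1.06  1.17]
t 12.2 shift [-0.06  6.77  0.02] yaw 0.37
```

>>> jog_arm(
  xyz=[
    [0,3.5,0],
    [0,6.7,0],
    [0,6.7,0],
    [0,6.7,0],
  ],
  yaw=[0.4,0.4,0.4,0.4],
)

```text
t: 12.6
eef_pos: [0.6284, 0.0033, 0.129]
ee_rot: [[-0.956, -0.001, 0.293], [-0.293, 0.0, -0.956], [0.001, -1.0, -0.0]]
force: [0.2, -0.2, 0.3]
grip_width: 0.0235
```

```bash
python3 -c "
from h import *
where();go(92,32.5,.127,-90)
f=grab_frame('scene');cv2.imwrite('pics/s9.png',cv2.resize(f['color'][150:250,300:430,::-1],None,fx=6,fy=6,interpolation=cv2.INTER_CUBIC))"
```

```text
t 12.6 st [114.9  32.7] z 0.129 F [ 0.16 -0.22] 0.3 w 0.023532462902903697 tz -89.9 q [-0.1   0.59  1.64 -0.    0.92  1.17]
t 12.6 shift [2.29 0.2  0.01] yaw 0.12
```

View pics/s9.png

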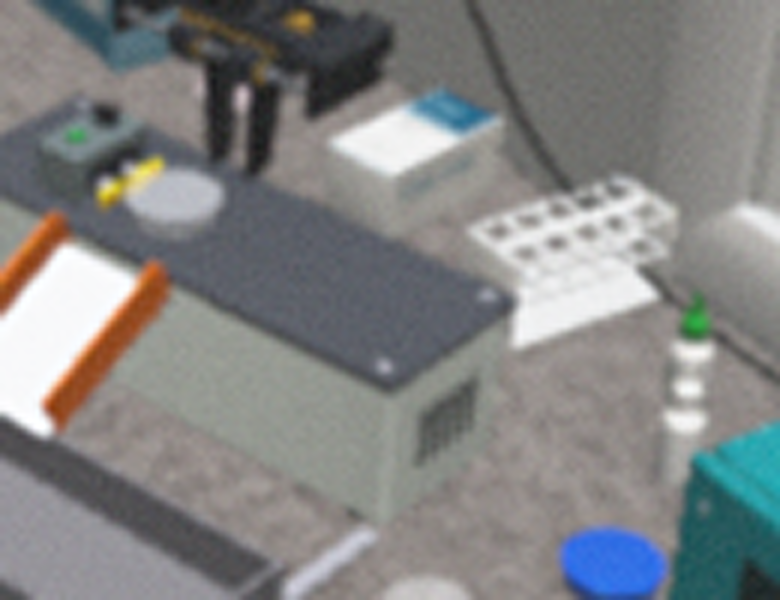

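The two fingers are on the ledge behind the dish and clear of the plunger. Pushing out slowly.

>>> jog_arm(
  xyz=[
    [0.8,0.2,0],
    [1.5,0.2,0],
    [2.0,0.2,0],
    [2.4,0.2,0],
    [2.9,0.2,0],
    [3.5,0.2,0],
    [4.1,0.2,0],
    [4.7,0.2,0],
  ],
  yaw=[0,0,0,0,0,0,0,0],
)

```text
t: 13.45
eef_pos: [0.5829, -0.0104, 0.1271]
ee_rot: [[-0.956, 0.0, 0.292], [-0.292, -0.0, -0.956], [-0.0, -1.0, 0.0]]
force: [0.1, 0.8, 0.2]
grip_width: 0.0237
```

```bash
python3 -c "
from h import *
where();go(32,32.5,.127,-90)
f=grab_frame('scene');cv2.imwrite('pics/s10.png',cv2.resize(f['color'][150:250,300:430,::-1],None,fx=6,fy=6,interpolation=cv2.INTER_CUBIC))"
```

```text
t 13.45 st [67.4 32.8] z 0.1271 F [0.3  0.74] 0.15 w 0.023702211346463303 tz -90.0 q [-0.13  0.53  1.76 -0.    0.85  1.14]
t 13.45 shift [3.54 0.01 0.03] yaw 0.04
```

View pics/s10.png

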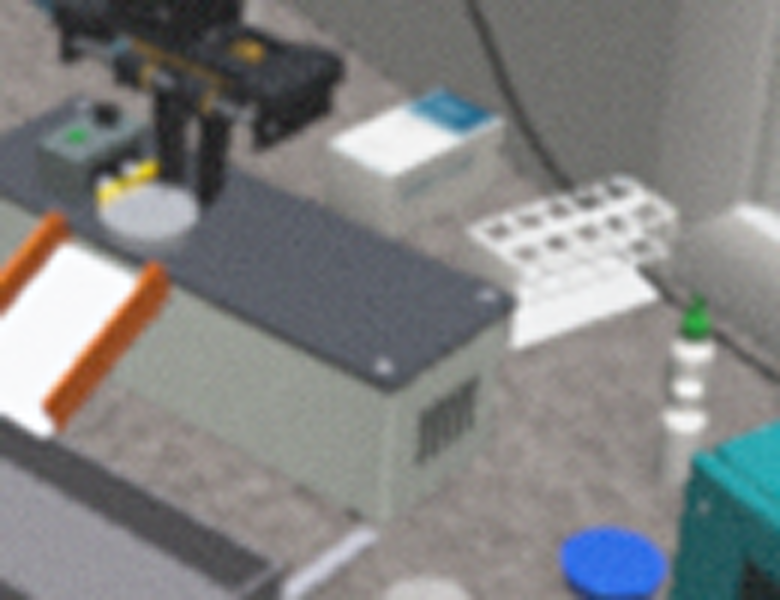

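>>> jog_arm(
  xyz=[
    [0.5,0,0],
    [1.0,0,0],
    [1.6,0,0],
    [2.2,0,0],
    [2.8,0,0],
    [3.3,0,0],
  ],
  yaw=[0,0,0,0,0,0],
)

```text
t: 14.1
eef_pos: [0.5513, -0.02, 0.1272]
ee_rot: [[-0.957, -0.0, 0.292], [-0.292, -0.0, -0.957], [0.0, -1.0, 0.0]]
force: [0.6, -0.2, -0.1]
grip_width: 0.0234
```

```bash
python3 -c "
from h import *
where()
f=grab_frame('scene');cv2.imwrite('pics/s11.png',cv2.resize(f['color'][150:250,300:430,::-1],None,fx=6,fy=6,interpolation=cv2.INTER_CUBIC))"
```

```text
t 14.1 st [34.4 32.8] z 0.1272 F [ 0.55 -0.35] -0.06 w 0.023417427924181503 tz -90.0 q [-0.16  0.5   1.83 -0.    0.81  1.12]
```

View pics/s11.png

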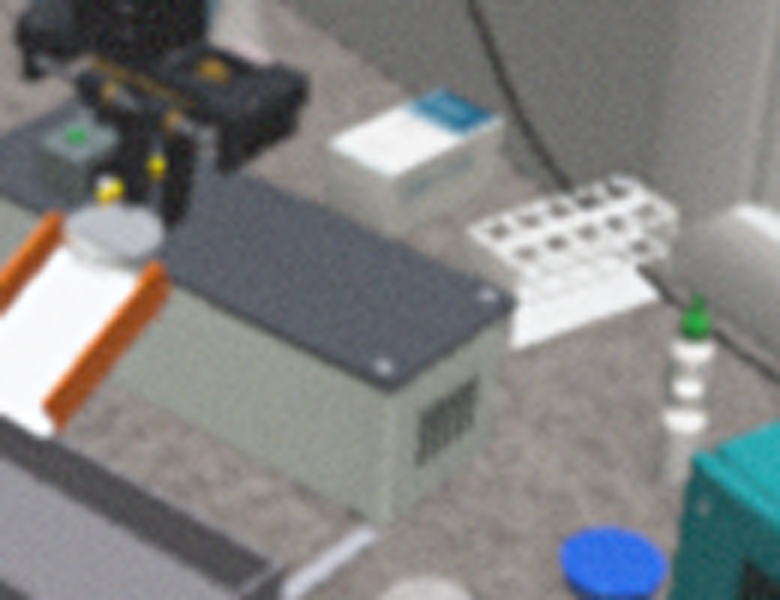

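The dish sits between the cheeks at crop (115,235), on the edge. I'll push on over it.

>>> jog_arm(
  xyz=[
    [0.5,0,0],
    [1.0,0,0],
    [1.6,0,0],
    [2.2,0,0],
    [2.7,0,0],
    [3.0,0,0],
    [3.0,0,0],
    [3.0,0,0],
  ],
  yaw=[0,0,0,0,0,0,0,0],
)

```text
t: 14.95
eef_pos: [0.5233, -0.0286, 0.1272]
ee_rot: [[-0.957, 0.0, 0.292], [-0.292, -0.0, -0.957], [-0.0, -1.0, 0.0]]
force: [-0.3, -0.0, 0.2]
grip_width: 0.0233
```

```bash
python3 -c "
from h import *
where()
f=grab_frame('scene');cv2.imwrite('pics/s12.png',cv2.resize(f['color'][150:270,240:400,::-1],None,fx=5,fy=5,interpolation=cv2.INTER_CUBIC))"
```

```text
t 14.95 st [ 5.1 32.7] z 0.1272 F [-0.28  0.05] 0.25 w 0.023327509951560157 tz -90.0 q [-0.18  0.46  1.9  -0.    0.78  1.09]
```

View pics/s12.png

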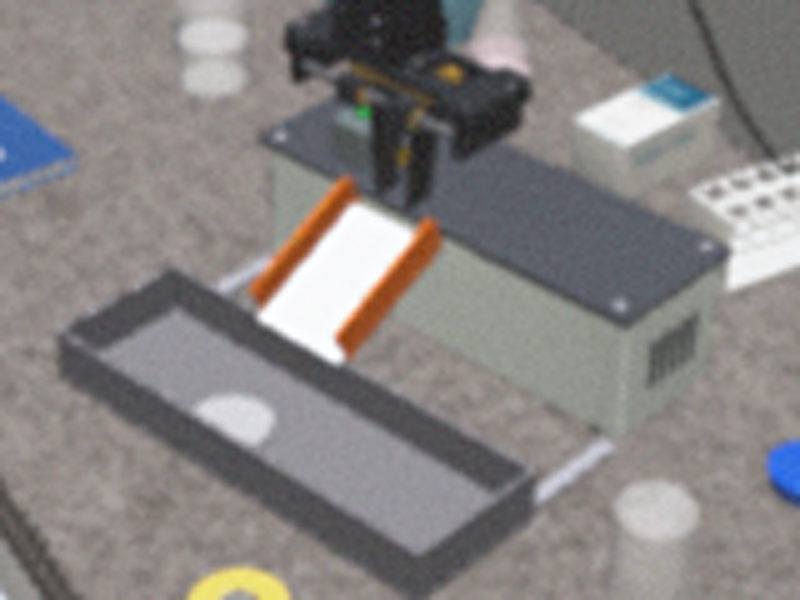

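The dish has slid into the tray at crop (235,418). I'll lift clear and check.

>>> jog_arm(
  xyz=[
    [-1,-2,0],
    [-1,-6,0],
    [-1,-9,0],
    [-1,-10,0],
    [-1,-10,0],
    [-1,-10,0],
    [-1,-10,0],
  ],
  yaw=[0,0,0,0,0,0,0],
)

```text
t: 15.7
eef_pos: [0.5322, -0.0256, 0.2257]
ee_rot: [[-0.957, -0.002, 0.292], [-0.292, 0.0, -0.957], [0.002, -1.0, -0.001]]
force: [-0.1, 0.1, -0.3]
grip_width: 0.0238
```

```bash
python3 -c "
from h import *
where()
f=grab_frame('scene');cv2.imwrite('pics/s13.png',cv2.resize(f['color'][150:270,240:400,::-1],None,fx=5,fy=5,interpolation=cv2.INTER_CUBIC))
print([(np.round(d['at'],4).tolist(),(M.T@(np.array(d['at'])[:2]-P)*1000).round(1),round(d['conf'],2)) for d in pinpoint('dish','scene')])
print([np.round(d['at'],3) for n in('bottle','beaker') for d in pinpoint(n,'scene')])
"
```

```text
t 15.7 st [14.5 33. ] z 0.2257 F [-0.09  0.15] -0.35 w 0.023794766510808304 tz -90.0 q [-0.17  0.35  1.77 -0.    1.03  1.1 ]
[([0.3542, -0.4787, 0.0025], array([-287.7, -348.6]), 0.85), ([0.6826, -0.3217, -0.0041], array([  72.1, -294. ]), 0.62), ([0.3561, -0.0796, 0.0012], array([-169.7,   32.6]), 0.5)]
[array([ 0.577,  0.396, -0.005]), array([ 0.502, -0.367,  0.006])]
```

View pics/s13.png

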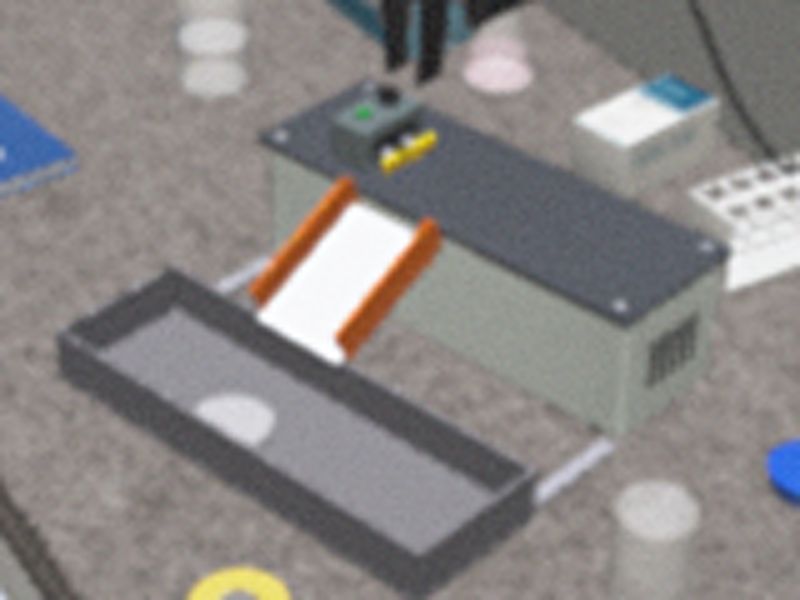

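The dish lies flat and still in the tray, at the same pixels as in the previous picture. The plunger is out, the bottle and beaker are where they were, and the arm is clear.

```bash
python3 -c "
from h import *
print(finish_job())"
```

```text
the job is handed in; nothing more can be done
None
```

The dish is in the grey collecting tray, and I handed the job in at about 16 s of the 58 s allowed. No verdict is reported.

- **Counting:** I pushed the dish along the ledge with the fingers 30 mm apart, until it pressed the plunger. I held it there for over 0.7 s at a mean force of about 4.1 N, which puts the plunger about 4 mm in. I worked that depth out from the noisy wrist force, because the plunger's position can't be read directly. I saw nothing on the counter that confirmed the count.
- **Drop:** I backed off slowly and the plunger came out again. Then I pushed the dish from behind, between the chute cheeks and over the edge.
- **Last checks:** The dish lies still in the tray at about station (-170, 33) mm. The plunger is out and the gripper is about 6 cm or more above everything. The bottle and beaker are within about 10 mm of where they were first found, which is within the detection error. The highest force I read was about 5 N, well under 15 N. No check failed.

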